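Clamp the glued soap-drawer cup with the pump-trigger clamp

ROBOT

A 7-joint arm with a two-finger parallel gripper is mounted at the origin on the work surface. World frame = base frame: x ahead of the robot, y to its left, z up, the work surface at z = 0. Lengths are in m, angles in rad, forces in N, time in s.
With the tool pointing down it reaches from about 0.4 to 0.85 m from the base axis. Payload 4.5 kg.
Tool frame: the origin (TCP) lies where the fingers leave the gripper's body, on its centre line; the fingertips stand 64 mm ahead of it and the grasp point (between the pads) lies 45 mm ahead of it; z points along the fingers, y is the line along which they close (so a half turn about z gives the same grasp; the last joint's range is limited). The gripper opens to 88 mm and grips with 3 to 60 N. Pads are 18 mm wide; open, the fingers measure 123 mm over their backs; the gripper's body (75 mm by 187 mm) begins 45 mm behind the grasp point.
Start: joints at [-1.085, 0.689, -0.195, 1.565, 0.157, 0.902, -0.215], TCP at [0.273, 0.562, 0.303] pointing down, gripper open.
Joint ranges: [-3.01, 3.01], [-0.46, 2.08], [-1.47, 1.51], [0.13, 2.56], [-1, 4.14], [0.04, 2.09], [-2.66, 2.66]. Speed limits (rad/s): [2.57, 2.57, 3.14, 3.14, 3.14, 3.14, 3.14].

INTERFACE

Orientations are given as a unit quaternion [x, y, z, w].
In Python, from plant import r gives the robot as it stands.
- The arm moves only by the tool play_rows, never from a script. Its arguments are lists of equal length, an entry for each row: "translation": the shift along the tool's x, y, z in m, a list of three; "delta_rot": the turn, a rotation vector about the tool's x, y, z in degrees, a list of three; "grip": the opening, from -1 (shut) to 1 (fully open). In form: {"translation": [[x, y, z], ...], "delta_rot": [[rx, ry, rz], ...], "grip": [grip, ...]}. A call has 1 to 20 rows; each row shifts and turns the commanded pose from where the row before left it, along the tool's axes as they then stand; what a row does not reach is not made up. A row lasts 1/8 s, in which the tool goes at most 62.5 mm and 10.7 degrees, less where a joint would pass 70% of its speed; a pose out of reach is approached as far as the arm can. A call with a gripper value outside its range is refused whole. The fingers move at their own pace and stop on an object; "squeeze" is the grip in N (left out, the last holds). Time passes only in rows, so rows that do not move let the fingers close. It gives the time, the measured TCP pose, the force, the opening and the grip force at its end, in the units of the state.
- r.get_state(): the state, without advancing time (a new reading comes with each control period).
- r.snapshot(name): name is "scene" or "top"; returns the picture (420x560x3 uint8, blue, green, red); there is no depth.
- r.get_calibration(name): a dict with "intrinsics" (3x3 intrinsics, pixels), "k1" (the pictures are not rectified: a ray, as slopes to the right and down, at radius r is drawn at 1 + k1 r^2 times it, then the intrinsics apply), "eye" and "rotation" of the camera in the world. Camera axes: x right, y up, looking along -z (the intrinsics and any distortion apply to the point x, -y, -z); pixel columns grow to the right and rows downward; lengths in m; the calibration is good to about 2 mm. A picture is of the moment at which its call begins. get_calibration takes no time and is no camera call.
- r.finish_job(): hands the job in; it is judged then, once.
Trained networks look in the newest picture that a camera, given by its name, has taken for a name from the list of things; names that differ only in an ending like _2 or _b are one class to them, and where a whole thing is asked for, a point or a joint stands for the part that bears it (a point fixed in the world has none). Each returns a list of dicts, best first, with "confidence" (0 to 1); they miss things now and then, are a little off and sometimes report something else, mostly with a low value. They report only what shows in the picture. A call takes as long as a camera call. They do not tell look-alikes from the thing itself.
- r.look_for(camera, target): "point" ([x, y, z] in m, in world coordinates, good to about 4 mm: the middle of the surface that is visible of it).
- r.silhouettes(camera, target): "pixels" (420x560 bool, what is visible of it).
The state is a dict: "clock": time; "q": joint angles; "qd": joint speeds; "joint_torque": joint torques, N m; "tool_pos": TCP position; "eef_rot": TCP orientation; "contact_force": force on the tool from outside, world axes, zero at the start; "moment": the same for the moment, N m; "opening": opening from 0.0 (shut) to 1.0 (fully open); "finger_force": force on a finger pad.
Only numpy, scipy, OpenCV 4.12 (cv2) and the standard library are available. Lean on these libraries where they do the work, as an engineer would, in place of code of your own. Each camera call takes 0.05 s, during which the arm holds its last target. There are 200 camera calls.

TASK

The front panel of the blue soap-dispenser cup has just been glued on: set the cup upright on the clamp's bed, in line between the pushing jaw and the fixed stop (either end first), and let go of it. Then pump the clamp's red trigger bar until the jaw presses the cup against the stop, and finish still holding the trigger squeezed, so that the cup stays firmly pressed (about 15 N) but is not crushed. Move the jaw only with the trigger, and leave the orange cup, the detergent jug and the peg basket where they are.

Things in the scene. Friction and masses are not known exactly. Their poses are not given: they have to be found in the camera images.
- clamp: Fixed bench clamp. Origin on the table, x = way the jaw pushes (to the stop), z up. Steel bed plate x -125 to 220 mm, 70 wide, top at 8 mm, no side walls. Yellow housing x -75 to 25 mm, 42 wide, 93 high. Toothed rod through it at 35 mm height carries the jaw. Black fixed grip behind the trigger, raked back: front face at x about -75 mm at 120 mm height, top 160 mm high.
- trigger_bar: Red cross bar on the black trigger lever, 16 mm diameter, 46 long along clamp y; origin at its centre. Lever pivot: clamp x 0, 80 mm high; bar 60 mm from it. Released it leans 0.28 rad to the jaw (bar x +17, 138 high), fully squeezed 0.28 rad back (x -17, 138 high). Squeeze = move bar to clamp -x. Pinch front and back from above. 4 to 6 N work the empty jaw; a 2 to 3 N spring returns the lever.
- trigger (a joint): Trigger angle, rad: 0 released, 0.56 squeezed. Squeezing, a pawl pushes the rod 30 mm per rad: 15 mm a full stroke (5 mm teeth; up to 5 mm idle). Let it return fully between strokes: the pawl slips back and 5 N friction keeps the rod, so several strokes close the gap. Jaw force is about twice the added pull on the bar. Let go, the pressing force falls below 5 N.
- rod: Steel rod with teeth on top, 14 mm wide, 140 mm long, along clamp x; origin on its axis at its front end, 35 mm above the table. It slides forwards with the strokes (travel 100 mm). Not to be pushed by hand.
- jaw_pad: Black rubber jaw pad, 8 x 42 x 40 mm, at the front of the rod on a spring; for contact with the cup. Its origin lies on the rod axis 32 mm behind its front face.
- jaw_face (a point): Centre of the jaw pad's front face (the face that touches the cup), 35 mm above the table; axes as the clamp's.
- jaw (a joint): How far the jaw pad's spring is pushed in, m: 0 free, at most 0.020. The spring has 2000 N/m, so the pressing force on the cup is 2 N per mm: 7.5 mm is 15 N.
- stop: Fixed yellow stop block on the bed, 66 mm wide, 52 high, face square across clamp x. Origin: middle of that face's lower edge, on the bed top; axes as the clamp's. Its place along the bed differs from start to start; it cannot move. Jaw face to stop face is 96 to 128 mm at the start.
- blue_cup: Loose soap-dispenser cup: open white plastic box with a blue front panel (8 mm thick, at its +x end) and a blue inner floor. 66 mm long (its x), 50 mm wide (its y), 50 mm high. Origin at the centre of its underside. About 0.12 kg. Pick it across its 50 mm width from above. Its 66 mm length goes along the clamp's x axis, either way round.
- orange_cup: The same cup with orange panel and floor: not to be touched. Origin at the centre of its underside.
- jug: Lime green detergent jug, 75 x 150 mm, 240 mm high, standing on the table; leave it. Origin at the centre of its underside.
- peg_basket: Grey basket of clothes pegs, 120 x 150 mm, 55 mm high, standing on the table; leave it. Origin at the centre of its underside.
Not all that is in view belongs to the job. What is shaped like the blue_cup but green or turquoise is not meant.

How it is judged:
By the outcome, as a careful person would: the job done as asked, in the order asked, and still so for the second after the job is handed in, while the arm keeps its last pose, push and grip.
It also fails if it takes over 72 s, if anything falls off the work surface, if the arm or the gripper's body presses on something with over 40 N, if the wrist force passes 120 N, or if a joint passes its speed limit or range.

## Working session

There is one attempt and no reset: what is moved stays moved. The work goes in short steps, Python scripts to look and compute and a tool call to move; the robot and the scene stay as the last step left them, time stands still between calls to the robot, and variables do not carry over. Pictures are saved under pics/ and viewed, at most 10 in all, crops included, and the job is handed in when it is done.

Besides the shell and the picture viewer there is one more tool, called after "Call:" as a command line: name --argument value ..., lists and objects as JSON in quotes. play_rows: Moves the arm, as the interface text tells. Its arguments: {"type":"object","properties":{"translation":{"type":"array","items":{"type":"array","items":{"type":"number"}}},"delta_rot":{"type":"array","items":{"type":"array","items":{"type":"number"}}},"grip":{"type":"array","items":{"type":"number"}},"squeeze":{"type":"number"}},"required":["translation","delta_rot","grip"]}

```bash
mkdir -p pics; ls; python3 - <<'E'
from plant import r
import cv2,numpy as np
s=r.get_state()
for k in s: print(k,np.round(s[k],3))
for n in("scene","top"):
    cv2.imwrite(f"pics/{n}0.png",r.snapshot(n)); c=r.get_calibration(n); print(n,c)
    for t in("clamp","trigger_bar","jaw_pad","stop","blue_cup","orange_cup","rod"):
        print(t,[(np.round(d["point"],3).tolist(),round(d["confidence"],2)) for d in r.look_for(n,t)[:3]])
E
```

```text
pics
clock 0.0
q [-1.085  0.69  -0.195  1.566  0.157  0.902 -0.215]
qd [ 0.     0.001 -0.    -0.001  0.     0.001  0.001]
joint_torque [ 0.0000e+00 -5.2755e+01 -1.2670e+00 -1.5342e+01 -5.3000e-02  6.0000e-03
  0.0000e+00]
tool_pos [0.273 0.562 0.302]
eef_rot [ 0.224  0.975 -0.001 -0.   ]
contact_force [ 0.005  0.27  -0.938]
moment [-0.014  0.032  0.044]
finger_force 0.0
opening 0.996
scene {'intrinsics': array([[480.11003969,   0.        , 273.1237185 ],
       [  0.        , 480.11003969, 200.95471559],
       [  0.        ,   0.        ,   1.        ]]), 'k1': -0.13165605169575856, 'eye': array([ 1.09068755, -0.32460291,  0.98947294]), 'rotation': array([0.29563579, 0.16744598, 0.45660152, 0.82223864])}
clamp [([0.651, -0.076, 0.015], 0.68)]
trigger_bar [([0.64, -0.062, 0.13], 0.62)]
jaw_pad [([0.641, -0.022, 0.05], 0.51)]
stop [([0.608, 0.1, 0.049], 0.63)]
blue_cup [([0.452, -0.373, 0.032], 0.82), ([0.417, -0.262, 0.034], 0.74), ([0.324, -0.333, 0.034], 0.73)]
orange_cup [([0.653, -0.133, 0.039], 0.71), ([0.442, 0.232, 0.03], 0.68), ([0.644, -0.022, 0.052], 0.64)]
rod [([0.656, -0.136, 0.038], 0.53)]
top {'intrinsics': array([[422.22418158,   0.        , 282.47541341],
       [  0.        , 422.22418158, 212.095656  ],
       [  0.        ,   0.        ,   1.        ]]), 'k1': 0.028491407139162234, 'eye': array([0.33784127, 0.04981165, 1.19543809]), 'rotation': array([ 0.0454091 , -0.04799602, -0.69665062,  0.71436147])}
clamp [([0.638, -0.056, 0.143], 0.5)]
trigger_bar []
jaw_pad []
stop [([0.599, 0.106, 0.058], 0.74)]
blue_cup [([0.321, -0.334, 0.025], 0.92), ([0.452, -0.377, 0.029], 0.9), ([0.294, -0.209, 0.019], 0.79)]
orange_cup [([0.431, 0.231, 0.016], 0.78)]
rod [([0.639, -0.04, 0.042], 0.66)]
```

View pics/scene0.png

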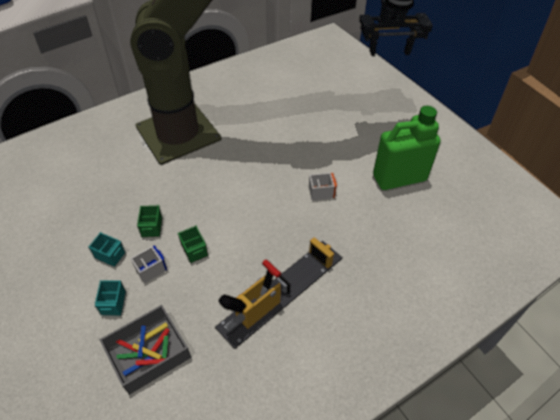

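View pics/top0.png

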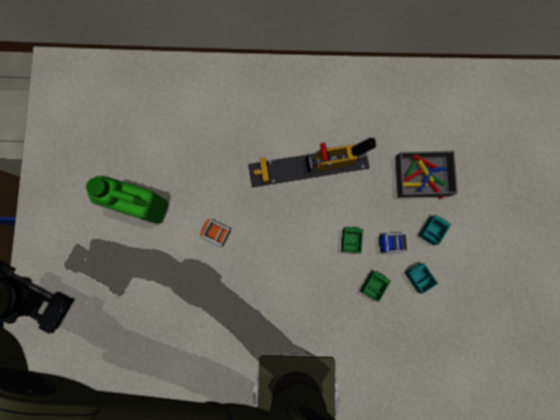

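The scene view shows the blue cup at (150,263) among green and turquoise look-alikes, with the clamp bed running from (220,335) to (335,250). The top view has the cup at (393,242), the clamp from (250,175) to (368,158), the red bar at (324,152) and the stop at (263,170).

```bash
cat > h.py <<'E'
from plant import r
import cv2,numpy as np
from scipy.spatial.transform import Rotation as R
def proj(n,P):
    c=r.get_calibration(n);p=R.from_quat(c["rotation"]).inv().apply(np.atleast_2d(P)-c["eye"])
    s=np.c_[p[:,0],-p[:,1]]/-p[:,2:];s=s*(1+c["k1"]*(s**2).sum(1,keepdims=True))
    K=c["intrinsics"];return s*[K[0,0],K[1,1]]+K[:2,2]
def back(n,uv,z):
    c=r.get_calibration(n);K=c["intrinsics"]
    d=(np.atleast_2d(uv)-K[:2,2])/[K[0,0],K[1,1]];s=d.copy()
    for _ in range(20): s=d/(1+c["k1"]*(s**2).sum(1,keepdims=True))
    v=R.from_quat(c["rotation"]).apply(np.c_[s[:,0],-s[:,1],-np.ones(len(s))])
    return c["eye"]+v*((z-c["eye"][2])/v[:,2])[:,None]
def box(x0,x1,y0,y1,z0,z1): return np.array([[x,y,z] for x in(x0,x1) for y in(y0,y1) for z in(z0,z1)])
def place(P,x,y,a): return R.from_euler("z",a).apply(P)+[x,y,0]
def render(n,boxes,sc=4):
    m=np.zeros((420*sc,560*sc),np.uint8)
    for P in boxes: cv2.fillConvexPoly(m,cv2.convexHull(((proj(n,P)+.5)*sc).astype(np.int32)),1)
    return cv2.resize(m.astype(np.float32),(560,420),interpolation=cv2.INTER_AREA)
E
python3 - <<'E'
from h import *
from scipy.optimize import minimize
B=[box(-.033,.033,-.025,.025,0,.05)]
masks={}
for n,uv in(("scene",(150,263)),("top",(393,242))):
    r.snapshot(n)
    for d in r.silhouettes(n,"blue_cup"):
        m=d["pixels"]; ys,xs=np.where(m)
        if abs(xs.mean()-uv[0])<8 and abs(ys.mean()-uv[1])<8: masks[n]=m.astype(float);print(n,m.sum(),xs.mean(),ys.mean());break
def cost(p,ns=masks): return sum(np.abs(render(n,[place(B[0],*p)])-masks[n]).sum()/masks[n].sum() for n in ns)
x,y=back("top",[(393,242)],.04)[0][:2];print(x,y)
for ns in (["scene"],["top"],list(masks)):
    best=min((minimize(cost,[x,y,a],args=(ns,),method="Nelder-Mead",options=dict(initial_simplex=np.array([[x,y,a],[x+.008,y,a],[x,y+.008,a],[x,y,a+.3]]))) for a in np.arange(0,3.1,.4)),key=lambda o:o.fun)
    print(ns,best.x.round(4),best.fun)
for n,(a,b,c,d) in(("scene",(205,235,350,350)),("top",(240,125,385,195))):
    im=r.snapshot(n)[b:d,a:c]; k=800//(c-a); cv2.imwrite(f"pics/{n}crop.png",cv2.resize(im,None,fx=k,fy=k,interpolation=cv2.INTER_CUBIC)); print(n,k)
E
```

```text
scene 867 149.47404844290656 263.6332179930796
top 503 393.20477137176937 242.53081510934393
0.41678310249443995 -0.2565313602802806
['scene'] [ 0.4159 -0.2598  1.6342] 0.052407727797001154
['top'] [ 0.4162 -0.2598  1.6802] 0.09182405566600398
['scene', 'top'] [ 0.4156 -0.2595  1.6621] 0.14534448441989356
scene 5
top 5
```

View pics/scenecrop.png

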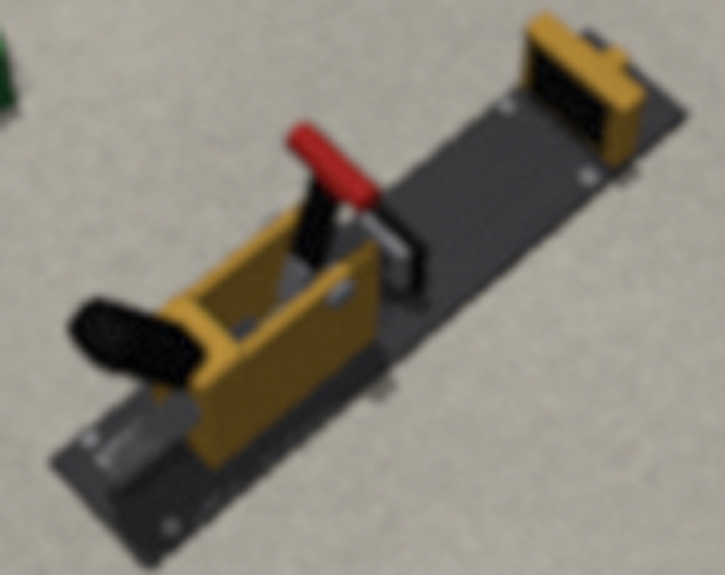

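View pics/topcrop.png

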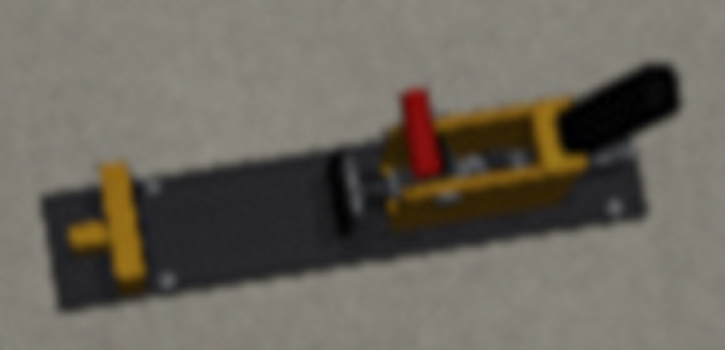

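The scene crop gives bed corners at crop px (52,460), (150,568) and (688,115), with the bar from (303,133) to (368,195). The top crop gives bed corners at (42,197), (62,308) and (645,215), the stop front edge at x≈127–145 and the jaw face at x≈340.

```bash
python3 - <<'E'
from h import *
from scipy.optimize import least_squares
L=[("scene",(52,460),(-125,35,6)),("scene",(150,566),(-125,-35,2)),("scene",(688,115),(220,-35,6)),
("top",(42,197),(220,-35,6)),("top",(62,308),(220,35,2)),("top",(645,215),(-125,35,2)),
("scene",(303,135),(17,21,138)),("scene",(366,193),(17,-21,138)),("top",(415,97),(17,-21,138)),("top",(429,168),(17,21,138))]
off={"scene":(205,235),"top":(240,125)}
px=lambda n,p:(np.array(p)+.5)/5-.5+off[n]
def res(p,ix=range(10)):
    return np.concatenate([proj(L[i][0],place(np.array([L[i][2]])/1e3,*p))[0]-px(*L[i][:2]) for i in ix])
for ix in (range(6),range(10)):
    o=least_squares(res,[.64,-.05,1.5],args=(ix,),x_scale=[.1,.1,1]);print(o.x.round(4),res(o.x).reshape(-1,2).round(1).tolist())
p=o.x
loc=lambda q:R.from_euler("z",-p[2]).apply(q-[p[0],p[1],0]).round(4)
print("stop top",loc(back("top",[px("top",q) for q in((127,165),(145,283))],.06)))
print("stop bottom scene",loc(back("scene",[px("scene",q) for q in((525,87),(605,162))],.008)))
print("jaw top",loc(back("top",[px("top",q) for q in((333,158),(345,233))],.055)))
b=place(np.array([[.017,0,.138]]),*p);print("bar",b)
E
```

```text
[ 0.6417 -0.0701  1.7598] [[-1.0, 0.0], [-0.2, 1.7], [0.9, -0.6], [-0.8, -0.5], [-0.9, 1.1], [0.4, 0.6], [-0.4, 0.0], [0.7, 1.1], [-0.8, -0.3], [-0.7, 1.1]]
[ 0.6416 -0.0704  1.7597] [[-1.1, 0.0], [-0.3, 1.7], [0.8, -0.6], [-0.7, -0.5], [-0.9, 1.2], [0.5, 0.7], [-0.5, 0.0], [0.6, 1.2], [-0.7, -0.3], [-0.6, 1.2]]
stop top [[ 0.1673 -0.0295  0.06  ]
 [ 0.168   0.0375  0.06  ]]
stop bottom scene [[ 0.1698  0.0302  0.008 ]
 [ 0.1672 -0.0263  0.008 ]]
jaw top [[ 0.0539 -0.0163  0.055 ]
 [ 0.0546  0.0266  0.055 ]]
bar [[ 0.638422   -0.05366221  0.138     ]]
```

```bash
cat > plan.py <<'E'
from h import *
import sys,json
def plan(wps,vmax=.05,wmax=9.):
    """wps: (x,y,z TCP, deg of tool y in world); prints rows from the present pose"""
    s=r.get_state();p=np.array(s["tool_pos"]);q=R.from_quat(s["eef_rot"])
    T=[];D=[]
    for x,y,z,a in wps:
        a=np.radians(a);yv=np.array([np.cos(a),np.sin(a),0]);zv=np.array([0,0,-1.])
        g=R.from_matrix(np.c_[np.cross(yv,zv),yv,zv]);t=np.array([x,y,z])
        n=max(1,int(np.ceil(max(np.linalg.norm(t-p)/vmax,np.degrees((q.inv()*g).magnitude())/wmax))))
        for k in range(n,0,-1):
            d=q.inv().apply((t-p)/k).round(3);w=np.degrees((q.inv()*g).as_rotvec()/k).round(1)
            T.append(d.tolist());D.append(w.tolist());p=p+q.apply(d);q=q*R.from_rotvec(np.radians(w))
    print(len(T));print(json.dumps(dict(translation=T,delta_rot=D)))
if __name__=="__main__": plan(*json.loads(sys.argv[1]))
E
python3 - <<'E'
from plan import *
print(back("top",[(90,190),(165,215)],.24))
plan([(.30,.42,.33,58),(.43,.1,.33,30),(.416,-.26,.28,5.2)],.045,8)
E
```

```text
[[0.50454516 0.48777293 0.24      ]
 [0.45146675 0.31458539 0.24      ]]
21
{"translation": [[-0.022, -0.029, -0.007], [-0.022, -0.028, -0.007], [-0.023, -0.028, -0.007], [-0.024, -0.028, -0.006], [-0.035, -0.025, -0.0], [-0.036, -0.023, -0.0], [-0.038, -0.021, -0.0], [-0.039, -0.019, -0.0], [-0.04, -0.016, -0.0], [-0.041, -0.013, -0.0], [-0.042, -0.011, -0.0], [-0.042, -0.009, -0.0], [-0.034, -0.021, 0.006], [-0.035, -0.02, 0.005], [-0.036, -0.018, 0.006], [-0.037, -0.016, 0.005], [-0.037, -0.014, 0.006], [-0.038, -0.013, 0.005], [-0.038, -0.011, 0.006], [-0.039, -0.009, 0.005], [-0.04, -0.007, 0.006]], "delta_rot": [[0.0, -0.0, 1.5], [0.0, -0.0, 1.5], [0.0, -0.0, 1.6], [0.0, -0.0, 1.5], [0.0, -0.0, 3.5], [0.0, -0.0, 3.5], [0.0, -0.0, 3.5], [0.0, -0.0, 3.5], [0.0, -0.0, 3.5], [0.0, -0.0, 3.5], [0.0, -0.0, 3.5], [0.0, -0.0, 3.5], [0.0, -0.0, 2.8], [0.0, -0.0, 2.8], [0.0, -0.0, 2.7], [0.0, -0.0, 2.8], [0.0, -0.0, 2.7], [0.0, -0.0, 2.8], [0.0, -0.0, 2.7], [0.0, -0.0, 2.8], [0.0, -0.0, 2.7]]}
```

Call:
play_rows --translation '[[-0.022, -0.029, -0.007], [-0.022, -0.028, -0.007], [-0.023, -0.028, -0.007], [-0.024, -0.028, -0.006], [-0.035, -0.025, 0], [-0.036, -0.023, 0], [-0.038, -0.021, 0], [-0.039, -0.019, 0], [-0.04, -0.016, 0], [-0.041, -0.013, 0], [-0.042, -0.011, 0], [-0.042, -0.009, 0], [-0.034, -0.021, 0.006], [-0.035, -0.02, 0.005], [-0.036, -0.018, 0.006], [-0.037, -0.016, 0.005], [-0.037, -0.014, 0.006], [-0.038, -0.013, 0.005], [-0.038, -0.011, 0.006], [-0.039, -0.009, 0.005]]' --delta_rot '[[0, 0, 1.5], [0, 0, 1.5], [0, 0, 1.6], [0, 0, 1.5], [0, 0, 3.5], [0, 0, 3.5], [0, 0, 3.5], [0, 0, 3.5], [0, 0, 3.5], [0, 0, 3.5], [0, 0, 3.5], [0, 0, 3.5], [0, 0, 2.8], [0, 0, 2.8], [0, 0, 2.7], [0, 0, 2.8], [0, 0, 2.7], [0, 0, 2.8], [0, 0, 2.7], [0, 0, 2.8]]' --grip '[0.8, 0.8, 0.8, 0.8, 0.8, 0.8, 0.8, 0.8, 0.8, 0.8, 0.8, 0.8, 0.8, 0.8, 0.8, 0.8, 0.8, 0.8, 0.8, 0.8]'

```text
clock: 3.6
tool_pos: [0.4174, -0.221, 0.2857]
eef_rot: [0.657, 0.754, 0.0, 0.0]
contact_force: [0.6, -0.7, 0.2]
opening: 0.896
finger_force: 0.0
```

```bash
python3 - <<'E'
from plan import *
s=r.get_state();print(np.round(s["q"],2),np.round(s["tool_pos"],3))
# grasp height: pads at z~.033 -> TCP .078
plan([(.416,-.26,.15,5.2),(.416,-.26,.078,5.2)],.03,8)
E
```

```text
[ 0.38  0.52  0.02  2.04 -0.01  0.58  0.54] [ 0.417 -0.221  0.286]
8
{"translation": [[-0.008, -0.001, 0.027], [-0.008, -0.001, 0.027], [-0.007, -0.001, 0.027], [-0.008, -0.002, 0.027], [-0.008, -0.001, 0.028], [0.0, -0.0, 0.024], [0.0, -0.0, 0.024], [0.0, -0.0, 0.024]], "delta_rot": [[0.0, 0.0, 0.5], [0.0, 0.0, 0.5], [0.0, 0.0, 0.5], [0.0, 0.0, 0.6], [0.0, 0.0, 0.5], [0.0, 0.0, 0.0], [0.0, 0.0, 0.0], [0.0, 0.0, 0.0]]}
```

Call:
play_rows --translation '[[-0.008, -0.001, 0.027], [-0.008, -0.001, 0.027], [-0.007, -0.001, 0.027], [-0.008, -0.002, 0.027], [-0.008, -0.001, 0.028], [0, 0, 0], [0, 0, 0]]' --delta_rot '[[0, 0, 0.5], [0, 0, 0.5], [0, 0, 0.5], [0, 0, 0.6], [0, 0, 0.5], [0, 0, 0], [0, 0, 0]]' --grip '[0.8, 0.8, 0.8, 0.8, 0.8, 0.8, 0.8]'

```text
clock: 4.47
tool_pos: [0.4165, -0.2591, 0.1504]
eef_rot: [0.673, 0.739, 0.0, 0.0]
contact_force: [-0.1, -0.7, 0.6]
opening: 0.897
finger_force: 0.0
```

```bash
python3 - <<'E'
from plan import *
plan([(.416,-.26,.078,5.2)],.025,8)
E
```

```text
3
{"translation": [[-0.0, -0.0, 0.024], [-0.0, -0.0, 0.024], [-0.001, -0.001, 0.024]], "delta_rot": [[0.0, 0.0, 0.0], [0.0, 0.0, 0.1], [0.0, 0.0, 0.0]]}
```

Call:
play_rows --translation '[[0, 0, 0.024], [0, 0, 0.024], [-0.001, 0, 0.024], [0, 0, 0], [0, 0, 0], [0, 0, 0], [0, 0, 0], [0, 0, 0], [0, 0, 0], [0, 0, -0.02], [0, 0, -0.03], [0, 0, 0]]' --delta_rot '[[0, 0, 0], [0, 0, 0], [0, 0, 0], [0, 0, 0], [0, 0, 0], [0, 0, 0], [0, 0, 0], [0, 0, 0], [0, 0, 0], [0, 0, 0], [0, 0, 0], [0, 0, 0]]' --grip '[0.8, 0.8, 0.8, 0.8, -1, -1, -1, -1, -1, -1, -1, -1]' --squeeze 14

```text
clock: 5.98
tool_pos: [0.417, -0.2607, 0.1291]
eef_rot: [0.674, 0.739, 0.0, 0.002]
contact_force: [0.6, -0.3, -1.5]
opening: 0.566
finger_force: 14.0
```

```bash
python3 - <<'E'
from plan import *
s=r.get_state();print(s["tool_pos"],s["opening"],s["finger_force"])
# TCP for placing: bed .008 vs table 0
plan([(.416,-.26,.24,6),(.45,.02,.26,8),(.6165,.050,.22,10.8),(.6165,.050,.12,10.8)],.04,8)
E
```

```text
[ 0.41698933 -0.26068938  0.12913039] 0.5656074546246339 13.993503064848483
19
{"translation": [[0.0, -0.0, -0.037], [0.0, -0.0, -0.037], [0.001, -0.001, -0.037], [0.034, 0.008, -0.002], [0.034, 0.008, -0.003], [0.034, 0.008, -0.002], [0.034, 0.008, -0.003], [0.034, 0.009, -0.002], [0.035, 0.009, -0.003], [0.034, 0.009, -0.002], [0.035, 0.008, -0.003], [0.001, 0.034, 0.008], [0.001, 0.034, 0.008], [0.001, 0.034, 0.008], [0.0, 0.034, 0.008], [-0.0, 0.034, 0.008], [-0.0, -0.0, 0.033], [-0.0, -0.0, 0.033], [-0.0, -0.0, 0.034]], "delta_rot": [[0.1, 0.0, -0.2], [0.0, 0.1, -0.2], [0.1, 0.0, -0.3], [-0.0, 0.0, -0.2], [-0.0, 0.0, -0.3], [-0.0, 0.0, -0.2], [-0.0, 0.0, -0.3], [-0.0, 0.0, -0.2], [-0.0, 0.0, -0.3], [-0.0, 0.0, -0.2], [-0.0, 0.0, -0.3], [-0.0, 0.0, -0.6], [-0.0, 0.0, -0.5], [-0.0, 0.0, -0.6], [-0.0, 0.0, -0.5], [-0.0, 0.0, -0.6], [-0.0, 0.0, 0.0], [-0.0, 0.0, 0.0], [-0.0, 0.0, 0.0]]}
```

Call:
play_rows --translation '[[0, 0, -0.037], [0, 0, -0.037], [0.001, -0.001, -0.037], [0.034, 0.008, -0.002], [0.034, 0.008, -0.003], [0.034, 0.008, -0.002], [0.034, 0.008, -0.003], [0.034, 0.009, -0.002], [0.035, 0.009, -0.003], [0.034, 0.009, -0.002], [0.035, 0.008, -0.003], [0.001, 0.034, 0.008], [0.001, 0.034, 0.008], [0.001, 0.034, 0.008], [0, 0.034, 0.008], [0, 0.034, 0.008], [0, 0, 0.033], [0, 0, 0.033], [0, 0, 0], [0, 0, 0]]' --delta_rot '[[0, 0, -0.2], [0, 0, -0.2], [0, 0, -0.3], [0, 0, -0.2], [0, 0, -0.3], [0, 0, -0.2], [0, 0, -0.3], [0, 0, -0.2], [0, 0, -0.3], [0, 0, -0.2], [0, 0, -0.3], [0, 0, -0.6], [0, 0, -0.5], [0, 0, -0.6], [0, 0, -0.5], [0, 0, -0.6], [0, 0, 0], [0, 0, 0], [0, 0, 0], [0, 0, 0]]' --grip '[-1, -1, -1, -1, -1, -1, -1, -1, -1, -1, -1, -1, -1, -1, -1, -1, -1, -1, -1, -1]'

```text
clock: 8.48
tool_pos: [0.6165, 0.0506, 0.153]
eef_rot: [0.637, 0.771, 0.0, 0.0]
contact_force: [-0.0, 0.8, -1.2]
opening: 0.567
finger_force: 14.0
```

```bash
python3 - <<'E'
from plan import *
s=r.get_state();print(s["tool_pos"],s["opening"],s["finger_force"])
im=r.snapshot("scene")[215:345,205:365];cv2.imwrite("pics/s1.png",cv2.resize(im,None,fx=4,fy=4,interpolation=3))
plan([(.6165,.050,.088,10.8)],.02,8)
E
```

```text
[0.61651021 0.05064289 0.15300487] 0.5674948422402796 13.993562415707856
4
{"translation": [[-0.0, -0.0, 0.016], [-0.0, -0.0, 0.017], [-0.0, -0.0, 0.016], [-0.001, -0.001, 0.017]], "delta_rot": [[0.0, 0.0, 0.0], [0.0, 0.0, 0.0], [0.1, 0.0, 0.0], [0.0, 0.0, 0.0]]}
```

View pics/s1.png

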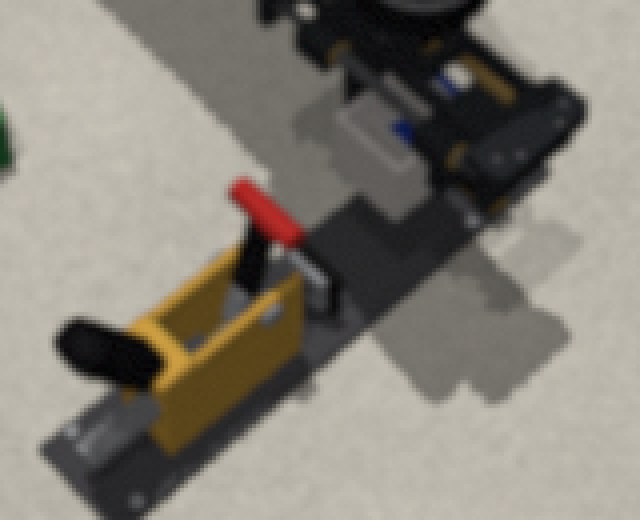

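The cup is held upright above the bed, between jaw and stop (around px 380,130), and nothing is in its way. I'll lower it.

Call:
play_rows --translation '[[0, 0, 0.02], [0, 0, 0.02], [0, 0, 0.013], [0, 0, 0.007], [0, 0, 0.004], [0, 0, 0], [0, 0, 0]]' --delta_rot '[[0, 0, 0], [0, 0, 0], [0, 0, 0], [0, 0, 0], [0, 0, 0], [0, 0, 0], [0, 0, 0]]' --grip '[-1, -1, -1, -1, -1, -1, -1]'

```text
clock: 9.4
tool_pos: [0.6166, 0.0507, 0.0892]
eef_rot: [0.637, 0.771, 0.0, 0.0]
contact_force: [-0.0, -0.7, -1.2]
opening: 0.566
finger_force: 14.0
```

Call:
play_rows --translation '[[0, 0, 0.001], [0, 0, 0.001], [0, 0, 0]]' --delta_rot '[[0, 0, 0], [0, 0, 0], [0, 0, 0]]' --grip '[-1, -1, -1]'

```text
clock: 9.78
tool_pos: [0.6162, 0.0507, 0.0867]
eef_rot: [0.637, 0.771, 0.0, -0.0]
contact_force: [-0.1, -0.0, -1.8]
opening: 0.566
finger_force: 14.0
```

Call:
play_rows --translation '[[0, 0, 0.001], [0, 0, 0.001], [0, 0, 0]]' --delta_rot '[[0, 0, 0], [0, 0, 0], [0, 0, 0]]' --grip '[-1, -1, -1]'

```text
clock: 10.15
tool_pos: [0.6163, 0.0507, 0.0864]
eef_rot: [0.637, 0.771, 0.0, 0.0]
contact_force: [-3.9, -0.8, 11.6]
opening: 0.561
finger_force: 14.0
```

Call:
play_rows --translation '[[0, 0, -0.001], [0, 0, 0], [0, 0, 0], [0, 0, 0], [0, 0, 0], [0, 0, 0], [0, 0, -0.02], [0, 0, -0.04], [0, 0, -0.05], [0, 0, -0.05], [0, 0, 0]]' --delta_rot '[[0, 0, 0], [0, 0, 0], [0, 0, 0], [0, 0, 0], [0, 0, 0], [0, 0, 0], [0, 0, 0], [0, 0, 0], [0, 0, 0], [0, 0, 0], [0, 0, 0]]' --grip '[-1, 0.7, 0.7, 0.7, 0.7, 0.7, 0.7, 0.7, 0.7, 0.7, 0.7]'

```text
clock: 11.52
tool_pos: [0.6187, 0.0507, 0.2514]
eef_rot: [0.637, 0.77, 0.004, 0.004]
contact_force: [0.4, 0.0, -0.0]
opening: 0.85
finger_force: 0.0
```

```bash
python3 - <<'E'
from plan import *
s=r.get_state();print(s["tool_pos"],np.round(s["q"],2))
c,si=np.cos(1.7597),np.sin(1.7597)
for a in (100.8,-79.2):
    plan([(.6384,-.0537,.27,a)],.04,8)
E
```

```text
[0.61872255 0.05065844 0.25140364] [-0.21  0.74  0.09  1.65 -0.09  0.75  0.12]
12
{"translation": [[-0.009, -0.0, -0.002], [-0.009, -0.001, -0.002], [-0.009, -0.002, -0.001], [-0.008, -0.003, -0.002], [-0.008, -0.004, -0.001], [-0.007, -0.006, -0.002], [-0.006, -0.006, -0.001], [-0.005, -0.007, -0.002], [-0.004, -0.008, -0.001], [-0.003, -0.008, -0.002], [-0.002, -0.009, -0.001], [-0.002, -0.008, -0.002]], "delta_rot": [[0.0, 0.0, -7.5], [0.0, 0.0, -7.5], [0.0, 0.1, -7.5], [0.0, 0.1, -7.5], [0.1, 0.0, -7.5], [0.0, 0.1, -7.5], [0.0, 0.0, -7.5], [0.1, 0.1, -7.5], [0.0, 0.0, -7.5], [0.1, 0.1, -7.5], [0.0, 0.0, -7.5], [0.1, 0.1, -7.5]]}
12
{"translation": [[-0.009, -0.0, -0.002], [-0.009, 0.001, -0.002], [-0.009, 0.002, -0.001], [-0.008, 0.003, -0.002], [-0.008, 0.004, -0.001], [-0.007, 0.006, -0.001], [-0.006, 0.006, -0.002], [-0.005, 0.007, -0.001], [-0.004, 0.008, -0.002], [-0.003, 0.008, -0.001], [-0.002, 0.009, -0.002], [-0.002, 0.008, -0.001]], "delta_rot": [[0.0, -0.0, 7.5], [0.0, -0.0, 7.5], [0.0, -0.0, 7.5], [0.0, -0.1, 7.5], [0.1, -0.1, 7.5], [0.0, -0.0, 7.5], [0.1, -0.1, 7.5], [0.0, -0.0, 7.5], [0.1, -0.1, 7.5], [0.0, -0.0, 7.5], [0.1, -0.1, 7.5], [0.0, -0.0, 7.5]]}
```

Call:
play_rows --translation '[[-0.009, 0, -0.002], [-0.009, -0.001, -0.002], [-0.009, -0.002, -0.001], [-0.008, -0.003, -0.002], [-0.008, -0.004, -0.001], [-0.007, -0.006, -0.002], [-0.006, -0.006, -0.001], [-0.005, -0.007, -0.002], [-0.004, -0.008, -0.001], [-0.003, -0.008, -0.002], [-0.002, -0.009, -0.001], [-0.002, -0.008, -0.002], [0, 0, 0], [0, 0, 0]]' --delta_rot '[[0, 0, -7.5], [0, 0, -7.5], [0, 0, -7.5], [0, 0, -7.5], [0, 0, -7.5], [0, 0, -7.5], [0, 0, -7.5], [0, 0, -7.5], [0, 0, -7.5], [0, 0, -7.5], [0, 0, -7.5], [0, 0, -7.5], [0, 0, 0], [0, 0, 0]]' --grip '[0.4, 0.2, 0.2, 0.2, 0.2, 0.2, 0.2, 0.2, 0.2, 0.2, 0.2, 0.2, 0.2, 0.2]'

```text
clock: 13.28
tool_pos: [0.636, -0.0528, 0.2644]
eef_rot: [-0.093, 0.996, 0.0, -0.0]
contact_force: [-0.7, -0.5, 0.4]
opening: 0.598
finger_force: 0.0
```

```bash
python3 - <<'E'
from plan import *
s=r.get_state();print(s["tool_pos"],s["opening"])
ims=[]
im=r.snapshot("scene")[215:345,205:365];im2=r.snapshot("top")[120:200,240:380]
a=cv2.resize(im,(640,520),interpolation=3);cv2.imwrite("pics/s2.png",a)
cv2.imwrite("pics/t2.png",cv2.resize(im2,None,fx=5,fy=5,interpolation=3))
for n in("scene","top"):
  r.snapshot(n)
  print([(np.round(d["point"],3).tolist(),round(d["confidence"],2)) for d in r.look_for(n,"blue_cup")[:5]])
plan([(.6384,-.0537,.191,100.8)],.03,8)
E
```

```text
[ 0.63599923 -0.05279706  0.2644454 ] 0.5983961013336381
[([0.324, -0.329, 0.033], 0.95), ([0.617, 0.051, 0.044], 0.94), ([0.307, -0.21, 0.036], 0.9), ([0.453, -0.374, 0.033], 0.88), ([0.413, -0.145, 0.033], 0.64)]
[([0.615, 0.057, 0.028], 0.94), ([0.425, -0.149, 0.014], 0.89)]
3
{"translation": [[-0.001, -0.0, 0.025], [-0.0, -0.001, 0.024], [-0.001, -0.0, 0.025]], "delta_rot": [[0.0, -0.0, 0.0], [0.0, -0.0, 0.0], [0.0, -0.0, 0.0]]}
```

View pics/s2.png

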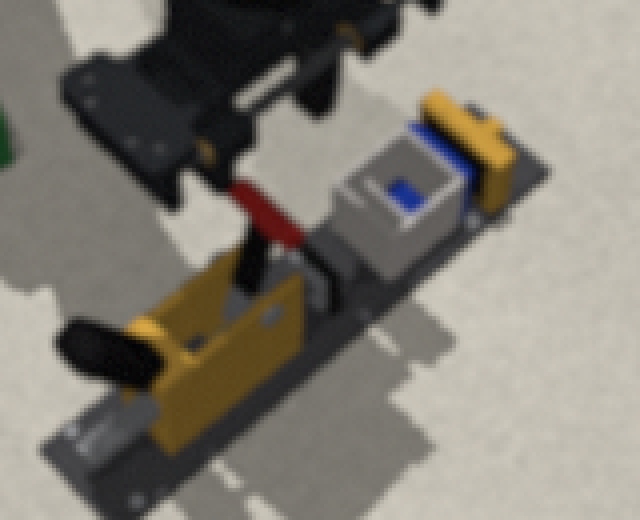

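View pics/t2.png

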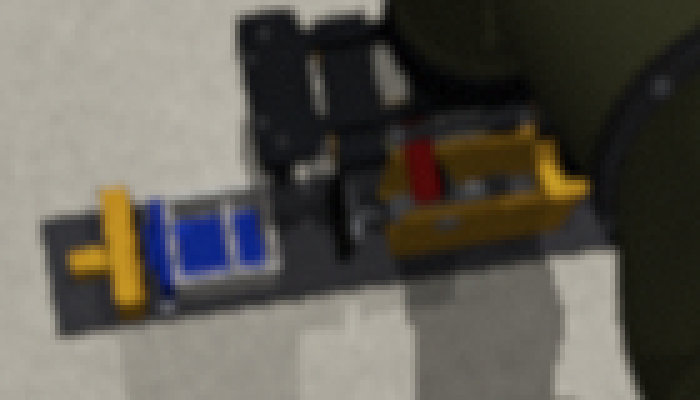

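The cup stands upright and in line on the bed, blue end toward the stop (scene px ~400,200; top px ~215,245), just short of touching. The trigger bar is clear below the fingers, so I'll descend and pinch it.

Call:
play_rows --translation '[[-0.001, 0, 0.025], [-0.001, -0.001, 0.024], [-0.001, 0, 0.025], [0, 0, 0], [0, 0, 0], [0, 0, 0], [0, 0, 0], [0, 0, 0], [0, 0, 0]]' --delta_rot '[[0, 0, 0], [0, 0, 0], [0, 0, 0], [0, 0, 0], [0, 0, 0], [0, 0, 0], [0, 0, 0], [0, 0, 0], [0, 0, 0]]' --grip '[0.2, 0.2, 0.2, 0.2, -1, -1, -1, -1, -1]' --squeeze 15

```text
clock: 14.7
tool_pos: [0.6397, -0.0534, 0.1912]
eef_rot: [-0.094, 0.996, 0.0, 0.0]
contact_force: [-0.3, 0.4, 2.9]
opening: 0.174
finger_force: 14.8
```

Call:
play_rows --translation '[[0, 0, 0], [0, -0.004, -0.001], [0, -0.004, -0.001], [0, -0.004, 0], [0, -0.004, 0], [0, 0, 0]]' --delta_rot '[[0, 0, 0], [0, 0, 0], [0, 0, 0], [0, 0, 0], [0, 0, 0], [0, 0, 0]]' --grip '[-1, -1, -1, -1, -1, -1]' --squeeze 40

```text
clock: 15.45
tool_pos: [0.6415, -0.0619, 0.1935]
eef_rot: [-0.096, 0.995, 0.005, -0.001]
contact_force: [-6.6, 12.4, 9.3]
opening: 0.166
finger_force: 40.0
```

Call:
play_rows --translation '[[0, -0.004, 0], [0, -0.004, 0], [0, -0.004, 0.001], [0, -0.004, 0.001], [0, 0, 0]]' --delta_rot '[[0, 0, 0], [0, 0, 0], [0, 0, 0], [0, 0, 0], [0, 0, 0]]' --grip '[-1, -1, -1, -1, -1]'

```text
clock: 16.08
tool_pos: [0.6449, -0.0795, 0.192]
eef_rot: [-0.096, 0.995, 0.004, -0.0]
contact_force: [-5.4, 8.4, 11.5]
opening: 0.167
finger_force: 40.0
```

Call:
play_rows --translation '[[0, 0, -0.001], [0, 0, 0], [0, 0, 0]]' --delta_rot '[[0, 0, 0], [0, 0, 0], [0, 0, 0]]' --grip '[-1, -1, -1]' --squeeze 10

```text
clock: 16.45
tool_pos: [0.6454, -0.0814, 0.1914]
eef_rot: [-0.095, 0.995, 0.003, 0.0]
contact_force: [-0.1, 6.9, 0.9]
opening: 0.178
finger_force: 10.0
```

Call:
play_rows --translation '[[0, -0.004, 0.001], [0, -0.002, 0], [0, 0, 0], [0, 0, 0]]' --delta_rot '[[0, 0, 0], [0, 0, 0], [0, 0, 0], [0, 0, 0]]' --grip '[-1, -1, -1, -1]'

```text
clock: 16.95
tool_pos: [0.6464, -0.0863, 0.1906]
eef_rot: [-0.096, 0.995, 0.003, -0.0]
contact_force: [-2.3, 8.6, 2.8]
opening: 0.179
finger_force: 10.1
```

Call:
play_rows --translation '[[0, 0.006, -0.001], [0, 0.006, -0.001], [0, 0.006, 0], [0, 0.006, 0], [0, 0.005, 0.001], [0, 0.005, 0.001], [0, 0.005, 0], [0, 0, 0], [0, 0, 0]]' --delta_rot '[[0, 0, 0], [0, 0, 0], [0, 0, 0], [0, 0, 0], [0, 0, 0], [0, 0, 0], [0, 0, 0], [0, 0, 0], [0, 0, 0]]' --grip '[-1, -1, -1, -1, -1, -1, -1, -1, -1]'

```text
clock: 18.08
tool_pos: [0.6396, -0.0534, 0.1903]
eef_rot: [-0.094, 0.996, -0.0, 0.0]
contact_force: [5.3, -2.0, -4.2]
opening: 0.181
finger_force: 9.7
```

```bash
cat > m.py <<'E'
from h import *
import sys
s=r.get_state();d=s["tool_pos"]-np.array([.6416,-.0704,0]);print("bar clamp",R.from_euler("z",-1.7597).apply(d).round(4),"F",R.from_euler("z",-1.7597).apply(s["contact_force"]).round(1))
P=(.6416,-.0704,1.7597)
for n in("scene","top"):
    r.snapshot(n)
    for t in("jaw_pad","blue_cup","stop","rod"):
        for o in r.look_for(n,t):
            q=R.from_euler("z",-P[2]).apply(o["point"]-[P[0],P[1],0])
            if abs(q[1])<.06: print(n,t,q.round(4),round(o["confidence"],2))
E
python3 m.py
```

```text
bar clamp [ 0.0171 -0.0012  0.1903] F [-3.  -4.8 -4.2]Traceback (most recent call last):
  File "m.py", line 9, in <module>
    q=R.from_euler("z",-P[2]).apply(o["point"]-[P[0],P[1],0])
                                    ~~~~~~~~~~^~~~~~~~~~~~~~
TypeError: unsupported operand type(s) for -: 'list' and 'list'
```

```bash
sed -i 's/apply(o\["point"\]/apply(np.array(o["point"])/' m.py; python3 m.py
```

```text
bar clamp [ 0.0171 -0.0012  0.1903] F [-2.9 -5.2 -4.1]
scene jaw_pad [ 0.0647 -0.0081  0.052 ] 0.75
scene blue_cup [0.1284 0.0018 0.0401] 0.89
scene blue_cup [ 0.0524 -0.0134  0.039 ] 0.37
scene stop [ 0.1725 -0.0087  0.0539] 0.54
scene rod [ 0.0527 -0.0135  0.0438] 0.69
top jaw_pad [0.0135 0.0199 0.1429] 0.17
top blue_cup [0.1318 0.0046 0.0277] 0.8
top stop [0.1782 0.0103 0.0585] 0.55
top rod [0.0423 0.0015 0.0399] 0.73
top rod [-0.3349  0.0382  0.0237] 0.47
```

Call:
play_rows --translation '[[0, -0.006, -0.001], [0, -0.006, -0.001], [0, -0.006, 0], [0, -0.006, 0], [0, -0.006, 0.001], [0, -0.004, 0.001], [0, -0.004, 0], [0, 0, 0], [0, 0, 0]]' --delta_rot '[[0, 0, 0], [0, 0, 0], [0, 0, 0], [0, 0, 0], [0, 0, 0], [0, 0, 0], [0, 0, 0], [0, 0, 0], [0, 0, 0]]' --grip '[-1, -1, -1, -1, -1, -1, -1, -1, -1]'

```text
clock: 19.8
tool_pos: [0.6458, -0.0864, 0.1915]
eef_rot: [-0.095, 0.995, 0.003, -0.001]
contact_force: [-1.3, 6.6, 2.6]
opening: 0.178
finger_force: 9.8
```

Call:
play_rows --translation '[[0, 0.006, -0.001], [0, 0.006, -0.001], [0, 0.006, 0], [0, 0.006, 0], [0, 0.005, 0.001], [0, 0.005, 0.001], [0, 0.004, 0], [0, 0, 0], [0, 0, 0]]' --delta_rot '[[0, 0, 0], [0, 0, 0], [0, 0, 0], [0, 0, 0], [0, 0, 0], [0, 0, 0], [0, 0, 0], [0, 0, 0], [0, 0, 0]]' --grip '[-1, -1, -1, -1, -1, -1, -1, -1, -1]'

```text
clock: 20.92
tool_pos: [0.6392, -0.0535, 0.1902]
eef_rot: [-0.094, 0.996, -0.0, -0.0]
contact_force: [1.9, -3.4, -4.8]
opening: 0.176
finger_force: 9.9
```

```bash
python3 m.py
```

```text
bar clamp [ 0.0171 -0.0008  0.1902] F [-3.7 -1.3 -4.8]
scene jaw_pad [0.5128 0.0145 0.1388] 0.48
scene blue_cup [ 0.1276 -0.0012  0.0444] 0.66
scene stop [ 0.1755 -0.0065  0.0518] 0.78
scene stop [ 0.0024 -0.0047  0.1015] 0.18
scene rod [ 0.0675 -0.0132  0.0411] 0.56
top jaw_pad [0.0401 0.0169 0.0072] 0.65
top jaw_pad [0.0732 0.0066 0.0519] 0.54
top jaw_pad [0.0461 0.0025 0.0417] 0.49
top blue_cup [0.1283 0.0024 0.0283] 0.62
top stop [0.1793 0.0101 0.0574] 0.74
top rod [0.0477 0.0008 0.0428] 0.67
```

Call:
play_rows --translation '[[0, -0.006, -0.001], [0, -0.006, -0.001], [0, -0.006, 0], [0, -0.006, 0], [0, -0.006, 0.001], [0, 0, 0]]' --delta_rot '[[0, 0, 0], [0, 0, 0], [0, 0, 0], [0, 0, 0], [0, 0, 0], [0, 0, 0]]' --grip '[-1, -1, -1, -1, -1, -1]'

```text
clock: 22.18
tool_pos: [0.6447, -0.0795, 0.1933]
eef_rot: [-0.095, 0.995, 0.002, 0.0]
contact_force: [-3.0, 4.7, 5.9]
opening: 0.178
finger_force: 10.0
```

Call:
play_rows --translation '[[0, -0.004, 0.001], [0, -0.004, 0], [0, 0, 0], [0, 0, 0]]' --delta_rot '[[0, 0, 0], [0, 0, 0], [0, 0, 0], [0, 0, 0]]' --grip '[-1, -1, -1, -1]'

```text
clock: 22.68
tool_pos: [0.6461, -0.0863, 0.1921]
eef_rot: [-0.095, 0.995, 0.003, 0.0]
contact_force: [-3.3, 6.5, 3.8]
opening: 0.18
finger_force: 9.8
```

```bash
python3 m.py; python3 - <<'E'
from h import *
a=cv2.resize(r.snapshot("scene")[215:345,205:365],(640,520),interpolation=3)
b=cv2.resize(r.snapshot("top")[120:200,240:400],None,fx=5,fy=5,interpolation=3)
cv2.imwrite("pics/s3.png",a);cv2.imwrite("pics/t3.png",b)
E
```

```text
bar clamp [-0.0165 -0.0015  0.1921] F [7.  2.1 3.8]
scene jaw_pad [ 0.0793 -0.0059  0.0526] 0.53
scene blue_cup [0.1333 0.0004 0.0459] 0.84
scene stop [ 0.1762 -0.0072  0.0557] 0.93
scene rod [ 0.0737 -0.0109  0.0399] 0.54
top blue_cup [ 0.1301 -0.      0.0299] 0.8
top stop [0.181 0.01  0.058] 0.74
top rod [ 0.06   -0.0013  0.0421] 0.49
top rod [0.0866 0.0039 0.056 ] 0.15
```

View pics/t3.png

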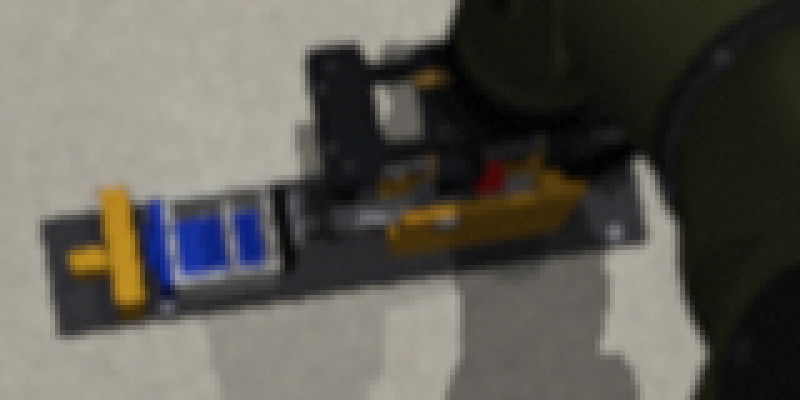

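After stroke 3 the jaw (top px ~283,225) is just behind the cup, and a gap of a few mm remains to the stop. I'll continue with the next stroke.

Call:
play_rows --translation '[[0, 0.006, -0.001], [0, 0.006, -0.001], [0, 0.006, 0], [0, 0.006, 0], [0, 0.005, 0.001], [0, 0.005, 0.001], [0, 0.004, 0], [0, 0, 0], [0, 0, 0]]' --delta_rot '[[0, 0, 0], [0, 0, 0], [0, 0, 0], [0, 0, 0], [0, 0, 0], [0, 0, 0], [0, 0, 0], [0, 0, 0], [0, 0, 0]]' --grip '[-1, -1, -1, -1, -1, -1, -1, -1, -1]'

```text
clock: 24.4
tool_pos: [0.6397, -0.0534, 0.1903]
eef_rot: [-0.094, 0.996, -0.0, 0.0]
contact_force: [3.1, -2.4, -5.1]
opening: 0.182
finger_force: 9.9
```

Call:
play_rows --translation '[[0, -0.006, -0.001], [0, -0.006, -0.001], [0, -0.006, 0], [0, 0, 0], [0, 0, 0]]' --delta_rot '[[0, 0, 0], [0, 0, 0], [0, 0, 0], [0, 0, 0], [0, 0, 0]]' --grip '[-1, -1, -1, -1, -1]'

```text
clock: 25.02
tool_pos: [0.6425, -0.0679, 0.1939]
eef_rot: [-0.095, 0.995, 0.002, 0.0]
contact_force: [-1.5, 6.0, 4.1]
opening: 0.176
finger_force: 10.0
```

Call:
play_rows --translation '[[0, -0.004, 0], [0, -0.004, 0.001], [0, 0, 0], [0, 0, 0]]' --delta_rot '[[0, 0, 0], [0, 0, 0], [0, 0, 0], [0, 0, 0]]' --grip '[-1, -1, -1, -1]'

```text
clock: 25.52
tool_pos: [0.644, -0.0754, 0.1932]
eef_rot: [-0.095, 0.995, 0.002, 0.0]
contact_force: [-2.6, 5.9, 7.0]
opening: 0.178
finger_force: 10.0
```

Call:
play_rows --translation '[[0, -0.004, 0], [0, -0.004, 0.001], [0, -0.002, 0], [0, 0, 0], [0, 0, 0]]' --delta_rot '[[0, 0, 0], [0, 0, 0], [0, 0, 0], [0, 0, 0], [0, 0, 0]]' --grip '[-1, -1, -1, -1, -1]'

```text
clock: 26.15
tool_pos: [0.6458, -0.0849, 0.1919]
eef_rot: [-0.095, 0.995, 0.002, -0.0]
contact_force: [-1.1, 6.7, 4.8]
opening: 0.18
finger_force: 10.0
```

```bash
python3 m.py
```

```text
bar clamp [-0.0151 -0.0014  0.1919] F [ 6.7 -0.2  4.8]
scene jaw_pad [ 0.0901 -0.0082  0.0505] 0.6
scene blue_cup [0.1403 0.0022 0.0446] 0.58
scene stop [ 0.1746 -0.0067  0.058 ] 0.53
scene rod [ 0.0831 -0.0084  0.0392] 0.58
top jaw_pad [0.0939 0.0053 0.0572] 0.61
top blue_cup [0.0562 0.0022 0.0397] 0.67
top blue_cup [ 0.1324 -0.0006  0.0307] 0.6
top blue_cup [0.0205 0.0154 0.0052] 0.35
top rod [0.0548 0.0008 0.0406] 0.64
```

Call:
play_rows --translation '[[0, 0.006, -0.001], [0, 0.006, -0.001], [0, 0.006, 0], [0, 0.005, 0], [0, 0.005, 0.001], [0, 0.004, 0.001], [0, 0.004, 0], [0, 0, 0], [0, 0, 0]]' --delta_rot '[[0, 0, 0], [0, 0, 0], [0, 0, 0], [0, 0, 0], [0, 0, 0], [0, 0, 0], [0, 0, 0], [0, 0, 0], [0, 0, 0]]' --grip '[-1, -1, -1, -1, -1, -1, -1, -1, -1]'

```text
clock: 27.78
tool_pos: [0.6394, -0.0534, 0.1903]
eef_rot: [-0.094, 0.996, -0.0, -0.0]
contact_force: [4.0, -2.3, -5.1]
opening: 0.176
finger_force: 9.9
```

Call:
play_rows --translation '[[0, -0.005, -0.001], [0, -0.005, -0.001], [0, 0, 0], [0, 0, 0]]' --delta_rot '[[0, 0, 0], [0, 0, 0], [0, 0, 0], [0, 0, 0]]' --grip '[-1, -1, -1, -1]' --squeeze 15

```text
clock: 28.28
tool_pos: [0.6409, -0.0612, 0.1928]
eef_rot: [-0.095, 0.996, 0.001, -0.0]
contact_force: [-0.8, 4.0, -2.4]
opening: 0.176
finger_force: 15.0
```

Call:
play_rows --translation '[[0, -0.004, 0], [0, 0, 0], [0, 0, 0]]' --delta_rot '[[0, 0, 0], [0, 0, 0], [0, 0, 0]]' --grip '[-1, -1, -1]'

```text
clock: 28.65
tool_pos: [0.6416, -0.0646, 0.1935]
eef_rot: [-0.095, 0.995, 0.001, -0.0]
contact_force: [-1.9, 6.3, 0.7]
opening: 0.177
finger_force: 15.0
```

Call:
play_rows --translation '[[0, -0.004, 0], [0, 0, 0], [0, 0, 0]]' --delta_rot '[[0, 0, 0], [0, 0, 0], [0, 0, 0]]' --grip '[-1, -1, -1]'

```text
clock: 29.02
tool_pos: [0.6422, -0.0675, 0.194]
eef_rot: [-0.095, 0.995, 0.002, -0.0]
contact_force: [-4.1, 7.0, 6.1]
opening: 0.175
finger_force: 15.0
```

Call:
play_rows --translation '[[0, -0.004, 0], [0, 0, 0], [0, 0, 0]]' --delta_rot '[[0, 0, 0], [0, 0, 0], [0, 0, 0]]' --grip '[-1, -1, -1]'

```text
clock: 29.4
tool_pos: [0.6429, -0.0713, 0.1943]
eef_rot: [-0.095, 0.995, 0.002, -0.0]
contact_force: [-3.0, 6.6, 7.1]
opening: 0.173
finger_force: 15.0
```

Call:
play_rows --translation '[[0, -0.004, 0], [0, 0, 0], [0, 0, 0]]' --delta_rot '[[0, 0, 0], [0, 0, 0], [0, 0, 0]]' --grip '[-1, -1, -1]'

```text
clock: 29.78
tool_pos: [0.6438, -0.0753, 0.1943]
eef_rot: [-0.095, 0.995, 0.002, -0.0]
contact_force: [-3.6, 7.3, 6.7]
opening: 0.175
finger_force: 15.0
```

```bash
python3 m.py
```

```text
bar clamp [-0.0052 -0.0012  0.1943] F [7.9 2.2 6.7]
scene jaw_pad [ 0.0946 -0.0081  0.0547] 0.58
scene stop [ 0.1757 -0.0119  0.0575] 0.6
scene rod [ 0.0908 -0.0083  0.0384] 0.59
top jaw_pad [0.0982 0.0038 0.0572] 0.39
top blue_cup [0.1378 0.0005 0.0273] 0.74
top blue_cup [-0.3467  0.0488  0.0377] 0.72
top stop [0.178  0.0127 0.0574] 0.64
top stop [ 0.053  -0.0003  0.0395] 0.64
top rod [0.0539 0.0012 0.0392] 0.73
```

Call:
play_rows --translation '[[0, -0.004, 0], [0, 0, 0], [0, 0, 0]]' --delta_rot '[[0, 0, 0], [0, 0, 0], [0, 0, 0]]' --grip '[-1, -1, -1]'

```text
clock: 30.65
tool_pos: [0.6445, -0.0789, 0.1943]
eef_rot: [-0.095, 0.995, 0.002, -0.0]
contact_force: [-3.6, 8.7, 7.4]
opening: 0.178
finger_force: 15.0
```

Call:
play_rows --translation '[[0, -0.004, 0.001], [0, 0, 0], [0, 0, 0]]' --delta_rot '[[0, 0, 0], [0, 0, 0], [0, 0, 0]]' --grip '[-1, -1, -1]'

```text
clock: 31.02
tool_pos: [0.6452, -0.0823, 0.1934]
eef_rot: [-0.095, 0.995, 0.002, -0.0]
contact_force: [-3.9, 9.7, 8.4]
opening: 0.175
finger_force: 15.0
```

Call:
play_rows --translation '[[0, 0.006, -0.001], [0, 0.006, 0], [0, 0.006, 0], [0, 0.005, 0], [0, 0.005, 0.001], [0, 0.004, 0.001], [0, 0.002, 0], [0, 0, 0], [0, 0, 0]]' --delta_rot '[[0, 0, 0], [0, 0, 0], [0, 0, 0], [0, 0, 0], [0, 0, 0], [0, 0, 0], [0, 0, 0], [0, 0, 0], [0, 0, 0]]' --grip '[-1, -1, -1, -1, -1, -1, -1, -1, -1]' --squeeze 10

```text
clock: 32.15
tool_pos: [0.6394, -0.0534, 0.1904]
eef_rot: [-0.094, 0.996, -0.0, -0.0]
contact_force: [2.9, -1.9, -3.2]
opening: 0.182
finger_force: 10.5
```

```bash
python3 m.py|head -4
```

```text
bar clamp [ 0.0171 -0.0011  0.1904] F [-2.4 -2.5 -3.2]
scene jaw_pad [ 0.0931 -0.0047  0.0519] 0.44
scene blue_cup [0.1449 0.0027 0.0449] 0.58
scene stop [ 0.0901 -0.0044  0.0502] 0.74
```

Call:
play_rows --translation '[[0, -0.005, -0.001], [0, -0.005, -0.001], [0, 0, 0], [0, 0, 0]]' --delta_rot '[[0, 0, 0], [0, 0, 0], [0, 0, 0], [0, 0, 0]]' --grip '[-1, -1, -1, -1]' --squeeze 15

```text
clock: 33.15
tool_pos: [0.6409, -0.0609, 0.1928]
eef_rot: [-0.095, 0.995, 0.001, -0.0]
contact_force: [0.7, 4.9, -3.4]
opening: 0.176
finger_force: 15.0
```

Call:
play_rows --translation '[[0, -0.004, 0], [0, 0, 0], [0, 0, 0]]' --delta_rot '[[0, 0, 0], [0, 0, 0], [0, 0, 0]]' --grip '[-1, -1, -1]'

```text
clock: 33.52
tool_pos: [0.6417, -0.065, 0.1938]
eef_rot: [-0.095, 0.996, 0.001, 0.0]
contact_force: [-1.6, 6.0, 2.5]
opening: 0.176
finger_force: 15.0
```

Call:
play_rows --translation '[[0, -0.004, 0], [0, 0, 0], [0, 0, 0]]' --delta_rot '[[0, 0, 0], [0, 0, 0], [0, 0, 0]]' --grip '[-1, -1, -1]'

```text
clock: 33.9
tool_pos: [0.6423, -0.0675, 0.1942]
eef_rot: [-0.095, 0.995, 0.002, -0.0]
contact_force: [-4.0, 6.9, 6.1]
opening: 0.176
finger_force: 15.0
```

Call:
play_rows --translation '[[0, -0.004, 0], [0, 0, 0], [0, 0, 0]]' --delta_rot '[[0, 0, 0], [0, 0, 0], [0, 0, 0]]' --grip '[-1, -1, -1]'

```text
clock: 34.28
tool_pos: [0.6428, -0.0702, 0.1945]
eef_rot: [-0.096, 0.995, 0.002, -0.0]
contact_force: [-5.4, 9.0, 8.2]
opening: 0.175
finger_force: 15.0
```

Call:
play_rows --translation '[[0, -0.004, 0], [0, 0, 0], [0, 0, 0]]' --delta_rot '[[0, 0, 0], [0, 0, 0], [0, 0, 0]]' --grip '[-1, -1, -1]'

```text
clock: 34.65
tool_pos: [0.6435, -0.0736, 0.1947]
eef_rot: [-0.096, 0.995, 0.003, -0.0]
contact_force: [-5.0, 10.6, 9.6]
opening: 0.176
finger_force: 15.0
```

```bash
python3 m.py
```

```text
bar clamp [-0.0035 -0.0013  0.1947] F [11.4  3.   9.6]
scene jaw_pad [ 0.0949 -0.0073  0.0525] 0.65
scene blue_cup [0.1428 0.0018 0.0453] 0.93
scene stop [ 0.1775 -0.0086  0.0574] 0.64
scene rod [ 0.0905 -0.007   0.0383] 0.87
top jaw_pad [0.0991 0.0035 0.0538] 0.51
top blue_cup [ 0.1395 -0.0024  0.0277] 0.77
top blue_cup [0.1766 0.0105 0.0586] 0.57
top stop [0.177  0.0086 0.0576] 0.77
top rod [0.0528 0.0015 0.0417] 0.77
```

Call:
play_rows --translation '[[0, -0.004, 0], [0, 0, 0], [0, 0, 0]]' --delta_rot '[[0, 0, 0], [0, 0, 0], [0, 0, 0]]' --grip '[-1, -1, -1]'

```text
clock: 35.52
tool_pos: [0.6442, -0.0769, 0.1948]
eef_rot: [-0.096, 0.995, 0.003, -0.0]
contact_force: [-5.8, 10.8, 10.5]
opening: 0.177
finger_force: 15.0
```

Call:
play_rows --translation '[[0, -0.003, 0], [0, 0, 0], [0, 0, 0]]' --delta_rot '[[0, 0, 0], [0, 0, 0], [0, 0, 0]]' --grip '[-1, -1, -1]'

```text
clock: 35.9
tool_pos: [0.6447, -0.0793, 0.1948]
eef_rot: [-0.096, 0.995, 0.004, -0.0]
contact_force: [-6.6, 11.9, 12.0]
opening: 0.174
finger_force: 15.0
```

Call:
play_rows --translation '[[0, 0, -0.001], [0, 0, 0], [0, 0, 0]]' --delta_rot '[[0, 0, 0], [0, 0, 0], [0, 0, 0]]' --grip '[-1, -1, -1]' --squeeze 10

```text
clock: 36.28
tool_pos: [0.6447, -0.0795, 0.1948]
eef_rot: [-0.096, 0.995, 0.004, -0.001]
contact_force: [-3.7, 11.7, 4.7]
opening: 0.175
finger_force: 10.0
```

```bash
python3 - <<'E'
from h import *
F=[]
for _ in range(8):
    r.snapshot("scene");s=r.get_state();F.append(np.r_[R.from_euler("z",-1.7597).apply(s["contact_force"]),R.from_euler("z",-1.7597).apply(s["tool_pos"]-np.array([.6416,-.0704,0]))*1e3])
print(np.mean(F,0).round(2),np.std(F,0).round(2),s["opening"])
E
```

```text
[ 12.07   1.32   4.73  -9.5   -1.35 194.86] [0.49 0.39 0.56 0.01 0.01 0.  ] 0.18080803478149646
```

Call:
play_rows --translation '[[0, -0.002, 0], [0, 0, 0], [0, 0, 0], [0, 0, 0]]' --delta_rot '[[0, 0, 0], [0, 0, 0], [0, 0, 0], [0, 0, 0]]' --grip '[-1, -1, -1, -1]' --squeeze 12

```text
clock: 37.17
tool_pos: [0.645, -0.0809, 0.1948]
eef_rot: [-0.096, 0.995, 0.004, -0.001]
contact_force: [-2.9, 12.6, 3.4]
opening: 0.174
finger_force: 12.0
```

```bash
python3 - <<'E'
from h import *
F=[]
for _ in range(8):
    im=r.snapshot("scene");s=r.get_state();F.append(np.r_[R.from_euler("z",-1.7597).apply(s["contact_force"]),R.from_euler("z",-1.7597).apply(s["tool_pos"]-np.array([.6416,-.0704,0]))*1e3])
print(np.mean(F,0).round(2),np.std(F,0).round(2),s["opening"])
cv2.imwrite("pics/s4.png",cv2.resize(im[215:345,205:365],(640,520),interpolation=3))
E
```

```text
[ 13.15   1.26   4.62 -10.97  -1.37 194.79] [0.48 0.42 0.55 0.01 0.01 0.01] 0.17736986658758075
```

View pics/s4.png

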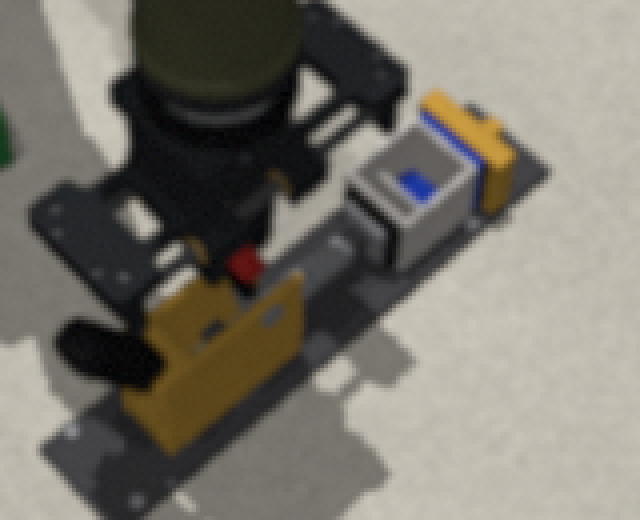

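The cup is upright and flush between the jaw (px ~375,225) and the stop (px ~475,150). The estimated pressing force is about 14–15 N, so I'm handing in.

```bash
python3 -c "
from plant import r
print(r.finish_job())"
```

```text
the job is handed in; nothing more can be done
None
```

The blue cup stands upright on the clamp bed, pressed between jaw and stop at an estimated 14–15 N (worked out from trigger pull and travel, not measured directly), with the trigger still held squeezed; I handed the job in at about 38 s and the hand-in returned no verdict.

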